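Shut the braai cupboard on the grill brush

ROBOT

A 6-joint arm with a two-finger parallel gripper is mounted at the origin on the work surface. World frame = base frame: x ahead of the robot, y to its left, z up, the work surface at z = 0. Lengths are in m, angles in rad, forces in N, time in s.
With the tool pointing down it reaches from about 0.275 to 0.875 m from the base axis. Payload 12.5 kg.
Tool frame: the origin (TCP) lies at the very end of the fingers, on their centre line; the grasp point (between the pads) lies 19 mm behind it; x points along the fingers, y is the direction in which the jaws open and shut, and the axes are right-handed (so a half turn about x gives the same grasp; the last joint's range is limited). The gripper opens to 85 mm and grips with 20 to 120 N. Pads are 22 mm wide; open, the fingers measure 114 mm over their backs; the gripper's body (76 mm by 85 mm) begins 54 mm behind the grasp point. The pads swing forward as they close: fully open they stand 13 mm farther back than shut.
Start: joints at [1.069, 0.351, 1.652, -0, 1.139, -0.085], TCP at [0.223, 0.503, 0.231] pointing down, gripper open.
Joint ranges: [-2.75, 2.75], [-0.79, 2.1], [0.01, 2.65], [-1.57, 4.71], [0.07, 3.14], [-2.87, 2.87]. Speed limits (rad/s): [2.22, 2.22, 2.79, 3.14, 3.14, 3.14].

INTERFACE

Orientations are given as a 3x3 rotation matrix whose columns are the frame's x, y, z axes.
In Python, from bench import manip gives the robot as it stands. Calls block until the motion is done:
- manip.move_ptp(position, orientation): joint-space move of the TCP to a pose.
- manip.move_l(position, attitude=None, max_speed=0.15): straight line of the TCP; attitude=None keeps the orientation; max_speed is the mean speed in m/s.
- manip.move_j(angles): joint-space move.
- manip.set_gripper(opening, effort=None): opening from 0.0 (shut) to 1.0 (fully open); effort is the grip in N (None keeps the last); returns when the fingers have stopped.
- manip.dwell(seconds).
- manip.inverse_kinematics(position, orientation): joint angles nearest the present ones, or None.
- manip.grab_frame(name): name is "side" or "top" or "wrist"; returns (picture, depth): 400x640x3 uint8, red, green, blue; 400x640 float32, m along the optical axis (not along the pixel's ray), 0 where there is no reading.
- manip.get_calibration(name): a dict with "camera_matrix" (3x3 intrinsics, pixels), "R" (3x3) and "t" (3): a world point X has camera coordinates R X + t. Camera axes: x right, y down, z forward; pixel columns grow to the right and rows downward; lengths in m; the calibration is good to about 2 mm. A picture is of the moment at which its call begins: read the wrist's pose just before it. get_calibration takes no time and is no camera call; for the wrist camera it gives the pose at the moment of the call.
A pose or a line that the arm cannot do raises manip.Unreachable and nothing moves.
- manip.sign_off(): hands the job in, once; it reports no verdict.
Trained networks look in the newest picture that a camera, given by its name, has taken for a name from the list of things; names that differ only in an ending like _2 or _b are one class to them, and where a whole thing is asked for, a point or a joint stands for the part that bears it (a point fixed in the world has none). Each returns a list of dicts, best first, with "confidence" (0 to 1); they miss things now and then, are a little off and sometimes report something else, mostly with a low value. They report only what shows in the picture. A call takes as long as a camera call. They do not tell look-alikes from the thing itself.
- manip.look_for(camera, name): "at" ([x, y, z] in m, in world coordinates, good to about 4 mm: the middle of the surface that is visible of it).
Readings, each from a call of its own:
- manip.current_time(): time.
- manip.current_qpos(): joint angles.
- manip.current_joint_vel(): joint speeds.
- manip.current_joint_torque(): joint torques, N m.
- manip.current_ee_pos(): TCP position.
- manip.current_tcp_rot(): TCP orientation.
- manip.current_force(): force on the tool from outside, world axes, zero at the start.
- manip.current_ft_torque(): the same for the moment, N m.
- manip.current_grip_width(): opening from 0.0 (shut) to 1.0 (fully open).
Only numpy, scipy, OpenCV 4.12 (cv2) and the standard library are available. Lean on these libraries where they do the work, as an engineer would, in place of code of your own. Each camera call takes 0.05 s, during which the arm holds its last target.

TASK

The grill brush is poking out of the steel cupboard and keeps its door from closing. Push the brush in until it lies wholly inside, then slide the door along its track until it is fully shut against the right-hand frame, without slamming it, and only then swing the catch down level across the door. Leave everything else where it stands and take the arm clear.

Things in the scene. Friction and masses are not known exactly. Their poses are not given: they have to be found in the camera images.
- cupboard: Low galvanised steel cupboard fixed to the table, 254 mm deep, 480 wide, 154 high. Origin: on the table at the middle of its front; x points into it (away from the robot at yaw 0), y to its left, z up; 'cupboard x, y, z' below are in this frame, mm. A closed base fills z 0 to 100, its face at x = -14. The left half (y above 0) has a solid roof; mug and jar stand on it, behind x = 80.
- doorway (a point): Middle of the doorway's sill, at cupboard x -7, y -100, z 100. The doorway spans y -200 to 0; left of it is a fixed panel. The bay floor is at z = 100; inside walls at y = -232 and x = 232. There is no rail overhead: over the right half the roof is of slats that begin at x = 54 (top at z = 154), so fingers pointing down can pass through the doorway.
- jamb (a point): Right-hand frame post, the point at mid-height of its inner face that the shut door meets: cupboard x -6, y -200, z 127. The post spans y -240 to -200, x -15 to 3 and is 154 high.
- door (a joint): Sliding steel door, 220 mm long, 6 thick (cupboard x -10 to -4), z 101 to 150. Value in m: 0 shut, leading (right) edge against the jamb; grows as the door slides to +y (left), up to 0.20; at the start 0.15 to 0.19. The leading edge is at y = -200 mm + value. About 2 N of friction, and it stays where it is left; the brush blocks it while it sticks out.
- door_pull (a point): Centre of the door's pull: an upright flange on the door's face, standing 42 mm out towards the front (x -51 to -9 mm in the cupboard's frame), 8 mm thick along y, 40 mm high (z 105 to 145 mm). It lies 110 mm to the left of the door's leading edge, so at y = -90 mm with the door shut. Push its left side to shut the door.
- catch (a joint): Swing catch on the right jamb: a flat steel bar 82 mm long, 12 mm high and 8 mm thick, turning in the upright plane x = -24 mm of the cupboard about a pivot. Value in rad: 0 is level across the shut door (end stop), pointing to +y; it grows as the free end swings up, and at 1.57 it points straight up; at the start 1.5 to 1.9. A stiff hinge (about 0.07 N m): it stays where it is left.
- catch_pivot (a point): The catch's pivot, in the cupboard's frame at x = -24, y = -225, z = 127 mm.
- catch_tab (a point): Centre of the thumb tab at the free end of the catch, 75 mm from the pivot: a bar 40 mm long along the cupboard's x (x -66 to -26 mm), 14 mm along the catch, 12 mm thick (its upper face, with the catch level, is 6 mm above this point).
- brush_end (a point): Centre of the end face of the grill brush's wooden handle, the end that pokes out of the doorway 40 to 80 mm at the start. The face is 36 mm wide and 22 mm high; this point is 11 mm above the bay floor. x axis: from here along the brush to the head. The brush lies flat, bristles up.
- brush_mid (a point): Middle of the grill brush at half the handle's height, 95 mm from brush_end. The brush is 190 mm long; handle 36 mm wide, 22 mm high; head (the inner 90 mm) 58 mm wide, 36 mm high with its steel bristles; about 0.26 kg.
- mug: Grey enamel mug on the cupboard's solid roof, 82 mm across, 82 mm high; origin at the centre of its underside. Leave alone.
- jar: Glass jar with a twist cap on the cupboard's solid roof, 72 mm across, 105 mm high; origin under its centre. Leave alone.
- lighter: Gas lighter lying on the table in front of the cupboard, 160 mm long, 25 mm high; origin under its middle. Leave alone.
- tongs: Steel tongs lying on the table to the left of the cupboard, 225 mm long, 12 mm high. Leave alone.
- bowl: Steel bowl on the table left of the cupboard, 130 mm across, 50 mm high. Leave alone.
- shaker: Steel spice can standing on the table right of the cupboard, 52 mm across, 85 mm high. Leave alone.
- firebox: Cardboard box of firelighters on the table to the right of the cupboard, 100 x 65 x 45 mm. Leave alone.
Mind the look-alikes: they are no part of the job. Of the things like the part that bears brush_end, leave any that is black; of the rest the smaller one is meant.

How it is judged:
On the way, in this order (a step that is already met when the one before it is completed fails the run):
1. the brush lies wholly inside, its handle end behind the door's plane (x of brush_end in the frame of cupboard above -0.003 m and z of brush_end in the frame of cupboard between 0.095 and 0.13 m), for 0.1 s.
2. the door is shut against the right jamb (value of joint door below 0.005 m), for 0.2 s.
3. the catch is swung down level across the shut door (value of joint catch below 0.12 rad and value of joint door below 0.005 m), for 0.2 s.
At the end, for the whole second after the job is handed in: The brush lies inside the cupboard on the bay floor, its handle end behind the door (cupboard x above -3 mm), the door is within 5 mm of the right jamb and the catch within 0.12 rad of level (all of step 1 and all of step 3); the robot touches nothing.
It fails at once if the door is slammed (faster than 0.4 m/s) (velocity of joint door below -0.4 m/s).
It fails at once if the catch is swung down before the door is shut (value of joint catch below 0.5 rad and value of joint door above 0.012 m).
It fails at once if a bystander is moved by more than 30 mm or tipped over (distance of any of mug, jar, lighter, tongs, bowl, shaker, firebox from where it was at the start of the episode above 0.03 m or angle between any of mug, jar, lighter, tongs, bowl, shaker, firebox's own z axis and vertical above 0.5 rad).
It also fails if it takes over 54 s, if anything falls off the work surface, if the arm or the gripper's body presses on something with over 40 N, if the wrist force passes 120 N, or if a joint passes its speed limit or range.

## Working session

There is one attempt and no reset: what is moved stays moved. The work goes in short steps, each a Python script; the robot and the scene stay as the last script left them, time stands still between calls to the robot, and variables do not carry over. Pictures are saved under pics/ and viewed, and the job is handed in when it is done.

```bash
ls; mkdir -p pics
python3 - <<'E'
from bench import manip
import cv2,numpy as np
print(manip.current_time())
for n in ["side","top","wrist"]:
    c=manip.get_calibration(n); im,d=manip.grab_frame(n)
    cv2.imwrite(f"pics/{n}0.png",im[:,:,::-1]); np.savez(f"pics/{n}0.npz",d=d,**c)
    print(n,c["camera_matrix"].tolist(),(-c["R"].T@c["t"]).round(3),c["R"].round(3).tolist())
    for o in ["brush_end","door_pull","catch_tab","door","catch"]:
        print(o,[(np.round(r["at"],3).tolist(),round(r["confidence"],2)) for r in manip.look_for(n,o)][:4])
print(manip.current_time())
E
```

```text
pics
0.0
side [[367.9846470942157, 0.0, 318.66292801192907], [0.0, 367.9846470942157, 201.47495578203183], [0.0, 0.0, 1.0]] [ 0.115 -0.479  0.873] [[0.812, -0.583, 0.0], [-0.442, -0.616, -0.652], [0.38, 0.53, -0.758]]
brush_end [([0.55, -0.005, 0.122], 0.71), ([0.201, 0.302, 0.031], 0.63), ([0.432, 0.255, 0.014], 0.27)]
door_pull [([0.557, 0.229, 0.131], 0.81), ([0.549, -0.003, 0.124], 0.26)]
catch_tab [([0.48, -0.097, 0.201], 0.73)]
door []
catch [([0.482, -0.097, 0.2], 0.65)]
top [[377.775529971268, 0.0, 318.4646146153468], [0.0, 377.775529971268, 194.25647760122192], [0.0, 0.0, 1.0]] [0.351 0.067 1.232] [[0.027, -1.0, 0.008], [-0.993, -0.027, -0.111], [0.111, -0.005, -0.994]]
brush_end [([0.553, 0.002, 0.12], 0.7), ([0.203, 0.312, 0.028], 0.69), ([0.557, 0.239, 0.138], 0.64)]
door_pull [([0.558, 0.238, 0.146], 0.91)]
catch_tab [([0.477, -0.096, 0.204], 0.56), ([0.553, 0.0, 0.123], 0.16)]
door [([0.559, 0.228, 0.143], 0.85)]
catch [([0.481, -0.096, 0.201], 0.47)]
wrist [[324.4293327442048, 0.0, 323.261119341458], [0.0, 324.4293327442048, 200.04235612041646], [0.0, 0.0, 1.0]] [0.152 0.534 0.374] [[0.405, 0.914, -0.001], [0.873, -0.387, 0.296], [0.271, -0.121, -0.955]]
brush_end [([0.203, 0.335, 0.029], 0.72)]
door_pull []
catch_tab []
door []
catch []
0.9
```

View pics/side0.png

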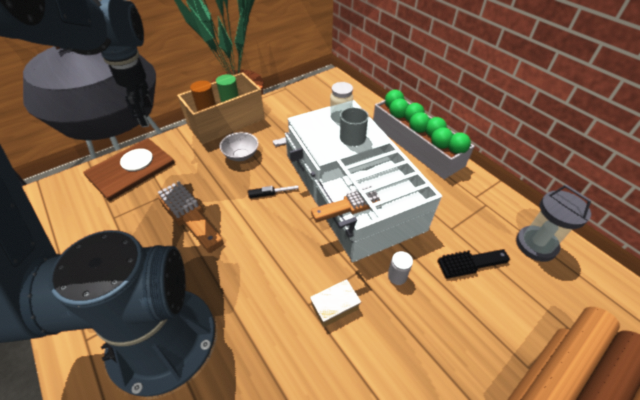

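View pics/top0.png

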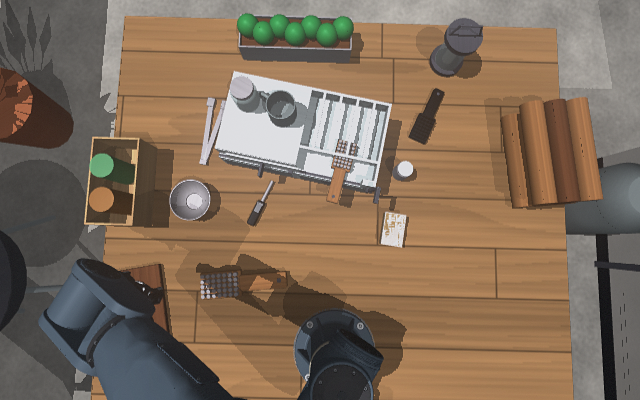

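```bash
cat > h.py <<'E'
import numpy as np,cv2
def cloud(f):
    z=np.load(f); d=z["d"]; K=z["camera_matrix"]; v,u=np.mgrid[0:d.shape[0],0:d.shape[1]]
    P=np.stack([(u-K[0,2])/K[0,0]*d,(v-K[1,2])/K[1,1]*d,d],-1)
    X=(P-z["t"])@z["R"]; X[d==0]=np.nan
    return X
E
python3 - <<'E'
from h import *
im=cv2.imread("pics/top0.png"); cv2.imwrite("pics/top0c.png",cv2.resize(im[60:215,200:410],None,fx=3.8,fy=3.8,interpolation=cv2.INTER_CUBIC))
im=cv2.imread("pics/side0.png"); cv2.imwrite("pics/side0c.png",cv2.resize(im[80:270,250:450],None,fx=3.1,fy=3.1,interpolation=cv2.INTER_CUBIC))
X=cloud("pics/top0.npz")
m=(X[...,2]>.146)&(X[...,2]<.165)&(X[...,0]>.4)&(X[...,1]>-.25)&(X[...,1]<.35)
m=cv2.morphologyEx(m.astype(np.uint8),cv2.MORPH_OPEN,np.ones((3,3)))
P=X[m>0]; print(len(P),np.median(P[:,2]))
r=cv2.minAreaRect((P[:,:2]*1000).astype(np.float32)); print(r,cv2.boxPoints(r))
# coarse print of grid of z
a=(P[:,:2]*1000)
# handle orange points
hsv=cv2.cvtColor(cv2.imread("pics/top0.png"),cv2.COLOR_BGR2HSV)
Q=X[(X[...,2]>.11)&(X[...,2]<.135)&(X[...,0]>.4)&(X[...,0]<.75)&(abs(X[...,1])<.12)&(hsv[...,0]<20)&(hsv[...,1]>110)]
print(len(Q),Q.min(0),Q.max(0),np.median(Q,0)); rr=cv2.minAreaRect((Q[:,:2]*1000).astype(np.float32));print(rr,cv2.boxPoints(rr))
E
```

```text
6338 0.1535121573749366
((666.5546875, 111.91081237792969), (481.1407470703125, 256.0069885253906), 79.0698471069336) [[ 495.2582  -100.02437]
 [ 746.62103 -148.56642]
 [ 837.8512   323.846  ]
 [ 586.48834  372.38806]]
419 [ 0.45324901 -0.0444205   0.11472719] [0.63860825 0.03919805 0.12854262] [0.50976171 0.01056381 0.12110756]
((544.5148315429688, 2.231597900390625), (54.816715240478516, 185.74488830566406), 75.61788177490234) [[447.74506    -1.2494373]
 [627.6688    -47.38616  ]
 [641.2846      5.712633 ]
 [461.36084    51.849358 ]]
```

View pics/top0c.png

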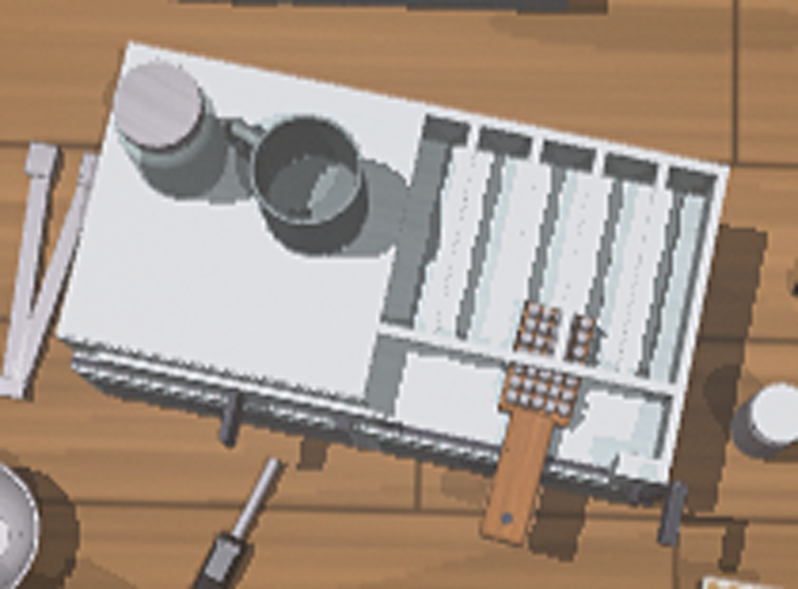

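View pics/side0c.png

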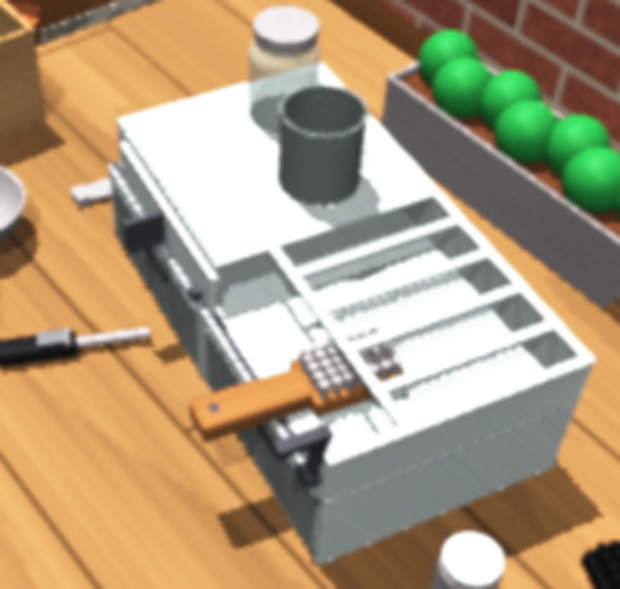

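Run:
```python
from bench import manip
import cv2,numpy as np
print(manip.current_tcp_rot().round(3).tolist(), manip.current_qpos())
a=np.radians(-10.93);u=np.array([np.cos(a),np.sin(a),0]);v=np.array([-np.sin(a),np.cos(a),0])
for s in (1,-1):
    x=np.array([0,0,-1.]);y=s*v;R=np.stack([x,y,np.cross(x,y)],1)
    for p in ([.48,.02,.4],[.45,.02,.11],[.62,.1,.11]): print(s,p,manip.inverse_kinematics(p,R))
```

```text
[[0.0, 0.405, 0.914], [0.0, 0.914, -0.405], [-1.0, 0.0, 0.0]] [ 1.06938117e+00  3.50646602e-01  1.65181178e+00 -1.80860848e-05
  1.13908371e+00 -8.45950625e-02]
1 [0.48, 0.02, 0.4] [-5.53002092e-02  9.37572360e-02  1.56490171e+00 -4.44089210e-16
  1.48293371e+00 -1.43533205e+00]
1 [0.45, 0.02, 0.11] [-5.90004478e-02  3.56111393e-01  2.00786924e+00 -4.44089210e-16
  7.77612024e-01 -1.43903229e+00]
1 [0.62, 0.1, 0.11] [ 8.58022163e-02  6.27109554e-01  1.53657999e+00 -4.44089210e-16
  9.77903107e-01 -1.29422962e+00]
-1 [0.48, 0.02, 0.4] [-5.53002092e-02  9.37572360e-02  1.56490171e+00 -4.44089210e-16
  1.48293371e+00  1.70626060e+00]
-1 [0.45, 0.02, 0.11] [-5.90004478e-02  3.56111393e-01  2.00786924e+00 -4.44089210e-16
  7.77612024e-01  1.70256037e+00]
-1 [0.62, 0.1, 0.11] [ 8.58022163e-02  6.27109554e-01  1.53657999e+00 -4.44089210e-16
  9.77903107e-01  1.84736303e+00]
```

```bash
cat >> h.py <<'E'
from bench import manip
def frame(deg):
    a=np.radians(deg);u=np.array([np.cos(a),np.sin(a),0]);v=np.array([-np.sin(a),np.cos(a),0])
    x=np.array([0,0,-1.]);return u,v,np.stack([x,v,np.cross(x,v)],1)
def snap(n,tag):
    c=manip.get_calibration(n); im,d=manip.grab_frame(n)
    cv2.imwrite(f"pics/{n}{tag}.png",im[:,:,::-1]); np.savez(f"pics/{n}{tag}.npz",d=d,**c)
E
python3 - <<'E'
from h import *
u,v,R=frame(-10.93)
manip.move_ptp([.46,.0,.40],R)
manip.set_gripper(0.0)
snap("wrist","1")
for o in ["brush_end","catch_tab","door_pull"]: print(o,[(np.round(r["at"],4).tolist(),round(r["confidence"],2)) for r in manip.look_for("wrist",o)][:3])
manip.move_ptp([.50,.09,.40],R)
snap("wrist","2")
for o in ["brush_end","catch_tab","door_pull"]: print(o,[(np.round(r["at"],4).tolist(),round(r["confidence"],2)) for r in manip.look_for("wrist",o)][:3])
print(manip.current_time(),manip.current_force())
E
```

```text
brush_end [([0.6884, -0.2681, 0.0244], 0.79), ([0.5265, 0.0073, 0.1256], 0.75)]
catch_tab [([0.4864, -0.0922, 0.1991], 0.91)]
door_pull [([0.5557, 0.2304, 0.14], 0.76)]
brush_end [([0.5515, 0.0041, 0.1264], 0.81), ([0.7172, -0.2723, 0.0258], 0.81), ([0.5991, 0.1444, 0.1522], 0.7)]
catch_tab [([0.4862, -0.0908, 0.199], 0.56)]
door_pull [([0.5547, 0.2336, 0.1413], 0.62)]
4.625 [ 0.29297342 -0.25330398 -0.29788334]
```

View pics/wrist1.png

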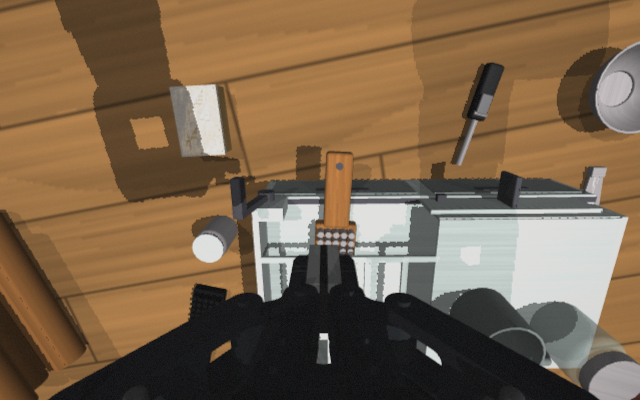

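View pics/wrist2.png

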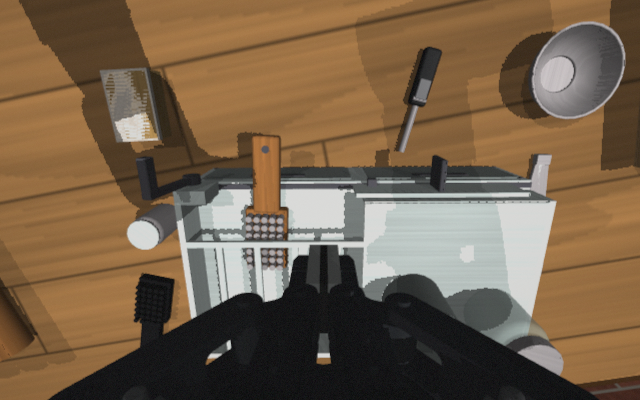

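```bash
cat > fit.py <<'E'
from h import *
for t in "12":
    X=cloud(f"pics/wrist{t}.npz"); z=X[...,2]
    ok=np.zeros(z.shape,bool); ok[:,:]=True
    roof=(abs(z-.154)<.006)&(X[...,0]<.8)
    P=X[roof]; print(t,"roof",len(P),np.median(P[:,2]))
    u,v,R=frame(-10.93); O=np.array([.5561,.1332,0])
    L=lambda X:np.stack([(X-O)@u,(X-O)@v,X[...,2]],-1)*1000
    C=L(X)
    # roof front edge of left half: per y-bin min x
    m=roof&(C[...,1]>10)&(C[...,1]<235)
    Q=C[m]; b=[(yy,Q[(abs(Q[:,1]-yy)<5),0].min().round(1)) for yy in range(20,235,20) if (abs(Q[:,1]-yy)<5).any()]
    print("left roof front x",b)
    q=np.array(b);print("slope deg",np.degrees(np.polyfit(q[:,0],q[:,1],1)[0]))
    Q=C[roof&(C[...,1]<-200)]
    print("right edge",[(xx,Q[abs(Q[:,0]-xx)<5,1].min().round(1)) for xx in range(-10,200,20) if (abs(Q[:,0]-xx)<5).any()])
    Q=C[roof&(C[...,1]<-205)&(C[...,1]>-240)];print("post front x",Q[:,0].min())
    Q=C[(C[...,2]>90)&(C[...,2]<149)&(C[...,0]<-22)&(C[...,0]>-60)&(C[...,1]>20)]
    print("pull",len(Q),np.percentile(Q,[1,50,99],0).round(1).tolist())
    Q=C[(C[...,2]>105)&(C[...,2]<240)&(C[...,0]<-18)&(C[...,0]>-80)&(C[...,1]<-160)]
    print("catch",len(Q),np.percentile(Q,[1,50,99],0).round(1).tolist())
    T=Q[Q[:,0]<-32];print("tab",len(T),np.percentile(T,[1,50,99],0).round(1).tolist())
    hsv=cv2.cvtColor(cv2.imread(f"pics/wrist{t}.png"),cv2.COLOR_BGR2HSV)
    m=(z>.112)&(z<.14)&(hsv[...,0]<20)&(hsv[...,1]>110)&(C[...,0]<5)&(abs(C[...,1]+120)<70)
    Q=C[m]; rr=cv2.minAreaRect(Q[:,:2].astype(np.float32)); print("handle",len(Q),np.median(Q[:,2]),cv2.boxPoints(rr).round(1).tolist())
E
python3 fit.py
```

```text
1 roof 19962 0.15424522608795171
left roof front x [(20, np.float64(-11.5)), (40, np.float64(-11.5)), (60, np.float64(-11.6)), (80, np.float64(-11.6)), (100, np.float64(-11.8)), (120, np.float64(-12.2)), (140, np.float64(-12.2)), (160, np.float64(-12.5)), (180, np.float64(-12.3)), (200, np.float64(-12.9)), (220, np.float64(-2.6))]
slope deg 0.9011063505239315
right edge [(-10, np.float64(-239.8)), (10, np.float64(-239.8)), (30, np.float64(-239.7)), (50, np.float64(-239.6)), (70, np.float64(-239.6)), (90, np.float64(-239.5)), (110, np.float64(-239.2))]
post front x -27.462217159540707
pull 531 [[-52.6, 93.1, 107.5], [-38.3, 94.4, 133.1], [-22.3, 101.3, 146.7]]
catch 973 [[-64.9, -248.8, 121.2], [-29.5, -237.3, 203.1], [-19.4, -215.3, 209.5]]
tab 456 [[-65.0, -249.0, 196.7], [-49.8, -240.6, 206.8], [-32.6, -235.5, 209.6]]
handle 1584 122.31587821204704 [[-79.69999694824219, -145.1999969482422], [4.599999904632568, -148.8000030517578], [6.099999904632568, -112.9000015258789], [-78.19999694824219, -109.30000305175781]]
2 roof 21677 0.15431306892782004
left roof front x [(20, np.float64(-
[... 343 characters left out ...]
at64(-240.7)), (30, np.float64(-239.6)), (50, np.float64(-240.4)), (70, np.float64(-239.8)), (90, np.float64(-239.3)), (110, np.float64(-239.3)), (130, np.float64(-239.2)), (150, np.float64(-239.4)), (170, np.float64(-239.2))]
post front x -27.44567293391102
pull 389 [[-52.6, 93.6, 108.1], [-38.6, 94.5, 137.9], [-22.5, 101.5, 146.5]]
catch 1205 [[-64.9, -248.8, 122.2], [-29.2, -236.8, 201.3], [-19.1, -214.9, 209.1]]
tab 553 [[-65.0, -249.1, 196.3], [-49.4, -238.8, 206.5], [-32.5, -235.3, 209.4]]
handle 1680 122.36628958437646 [[-79.69999694824219, -145.39999389648438], [4.400000095367432, -148.8000030517578], [5.900000095367432, -112.5999984741211], [-78.19999694824219, -109.19999694824219]]
```

```bash
cat >> h.py <<'E'
U,V,RT=frame(-10.93); O=np.array([.5561,.1332,0])
def W(x,y,z): return O+(U*x+V*y)/1000+np.array([0,0,z/1000])
def Cc(p): p=np.asarray(p)-O; return np.round([p@U*1000,p@V*1000,p[2]*1000],1)
def st(t=""): print(t,manip.current_time(),Cc(manip.current_ee_pos()),"F",manip.current_force().round(1))
E
python3 - <<'E'
from h import *
manip.move_ptp(W(-108,-127.5,160),RT)
manip.move_l(W(-108,-127.5,107),max_speed=.15); st()
manip.move_l(W(-60,-127.5,107),max_speed=.08); st()
manip.move_l(W(5,-127.5,107),max_speed=.08); st()
snap("side","3")
manip.move_l(W(-100,-127.5,107),max_speed=.25); st()
manip.move_l(W(-100,-60,220),max_speed=.3)
snap("wrist","3")
snap("top","3");st()
E
python3 - <<'E'
from h import *
im=cv2.imread("pics/side3.png"); cv2.imwrite("pics/side3c.png",cv2.resize(im[80:270,250:450],None,fx=3.1,fy=3.1,interpolation=cv2.INTER_CUBIC))
E
```

```text
6.1333 [-107.3 -127.3  107.7] F [0.4 0.2 1.1]
 6.8833 [ -60.1 -127.5  107. ] F [-0.3  0.5 -0.4]
 7.85 [   4.8 -127.5  107. ] F [-0.3  0.2 -1.1]
 8.4667 [ -99.7 -127.4  107.5] F [ 0.1  0.3 -0.5]
 9.1583 [-100.3  -60.6  218.8] F [0.5 0.6 0.1]
```

View pics/wrist3.png

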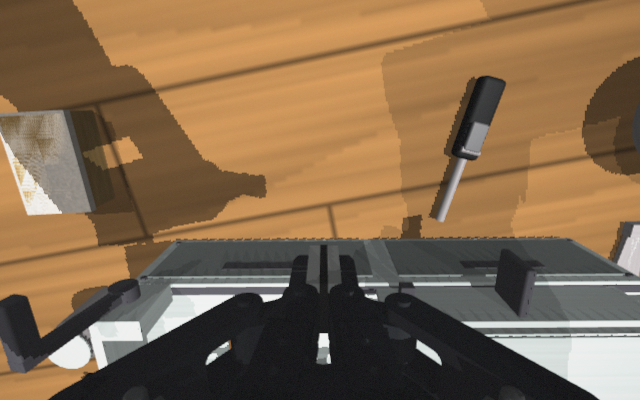

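View pics/side3c.png

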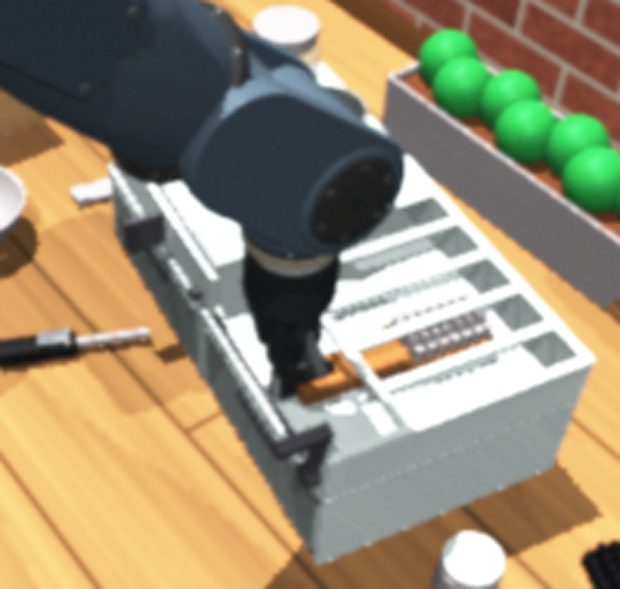

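View pics/top3.png

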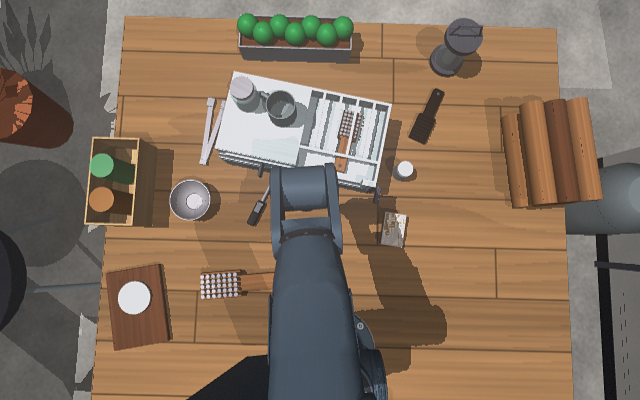

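Run:
```python
from h import *
for n in ("side3","top3"):
    X=cloud(f"pics/{n}.npz");C=(X-O); C=np.stack([C@U,C@V,X[...,2]],-1)*1000
    hsv=cv2.cvtColor(cv2.imread(f"pics/{n}.png"),cv2.COLOR_BGR2HSV)
    m=(C[...,2]>108)&(C[...,2]<140)&(hsv[...,0]<20)&(hsv[...,1]>110)&(abs(C[...,1]+120)<70)&(C[...,0]>-80)&(C[...,0]<60)
    Q=C[m];print(n,len(Q),np.percentile(Q,[1,10,50,99],0).round(1).tolist())
```

```text
side3 103 [[16.2, -148.4, 108.2], [18.1, -146.9, 110.2], [38.8, -143.7, 119.0], [58.5, -118.7, 124.5]]
top3 120 [[17.0, -144.0, 116.6], [20.7, -141.5, 118.4], [38.8, -130.0, 120.8], [56.9, -112.2, 125.2]]
```

Run:
```python
from h import *
manip.move_l(W(-34,130,220),max_speed=.25)
manip.move_l(W(-34,130,115),max_speed=.15); st()
manip.move_l(W(-34,95,115),max_speed=.06); st()
manip.move_l(W(-34,-62,115),max_speed=.09); st()
for y in (-66,-69,-71,-73,-75):
    manip.move_l(W(-34,y,115),max_speed=.03); st(y)
    if abs(manip.current_force()@V)>8: break
snap("wrist","4"); snap("top","4")
```

```text
10.9667 [-33.5 130.1 116. ] F [-0.1 -0.3  1.2]
 11.7 [-34.1  94.8 114.9] F [-0.4  0.2  0.6]
 13.5917 [-34.4 -61.9 114.7] F [-1.5 -0.7  0.2]
-66 13.875 [-34.1 -66.2 114.9] F [-0.3 -0.2  0.5]
-69 14.125 [-34.  -69.2 115. ] F [-0.2 -0.8  0.1]
-71 14.375 [-34.  -71.1 115. ] F [-0.  -0.1  0.2]
-73 14.625 [-33.9 -73.  115. ] F [ 0.9  1.7 -0.5]
-75 14.875 [-33.9 -73.2 115.1] F [ 3.6 17.2 -1.8]
```

View pics/wrist4.png

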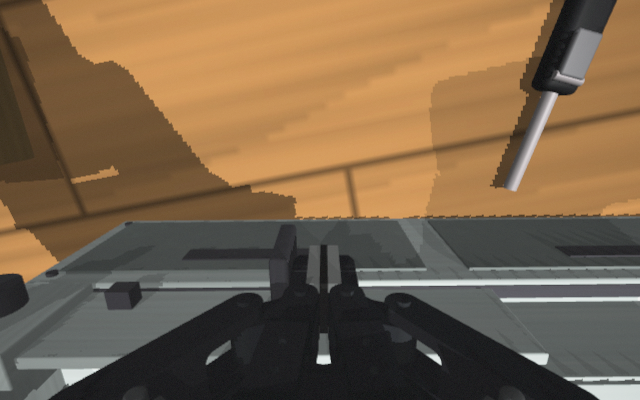

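Run:
```python
from h import *
manip.move_l(W(-36,-55,115),max_speed=.1)
manip.move_l(W(-60,-55,300),max_speed=.3)
snap("wrist","5")
X=cloud("pics/wrist5.npz");C=(X-O); C=np.stack([C@U,C@V,X[...,2]],-1)*1000
Q=C[(C[...,2]>90)&(C[...,2]<149)&(C[...,0]<-22)&(C[...,0]>-60)&(C[...,1]>-150)&(C[...,1]<100)]
print("pull",len(Q),np.percentile(Q,[1,50,99],0).round(1).tolist())
Q=C[(C[...,2]>105)&(C[...,2]<240)&(C[...,0]<-32)&(C[...,0]>-80)&(C[...,1]<-160)]
print("tab",len(Q),np.percentile(Q,[1,50,99],0).round(1).tolist())
```

```text
pull 402 [[-51.4, -94.5, 108.6], [-40.0, -89.2, 144.3], [-22.5, -86.5, 146.8]]
tab 1114 [[-65.2, -248.5, 196.1], [-50.0, -238.2, 206.2], [-32.3, -235.1, 209.2]]
```

View pics/wrist5.png

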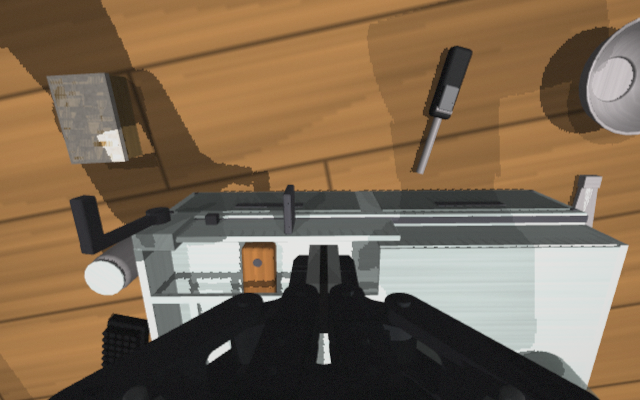

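```bash
python3 - <<'E'
from h import *
X=cloud("pics/wrist5.npz");C=(X-O); C=np.stack([C@U,C@V,X[...,2]],-1)*1000
print(C[218,212],C[214,210],C[222,215])
manip.move_l(W(-49,-276,300),max_speed=.3)
manip.move_l(W(-49,-276,168),max_speed=.2); st()
for y in (-255,-235,-215,-200,-190):
    manip.move_l(W(-49,y,168),max_speed=.08); st(y)
snap("side","6")
E
python3 - <<'E'
from h import *
im=cv2.imread("pics/side6.png"); cv2.imwrite("pics/side6c.png",cv2.resize(im[80:270,250:450],None,fx=3.1,fy=3.1,interpolation=cv2.INTER_CUBIC))
E
```

```text
[ -17.35399379 -173.65669947  118.52139012] [ -19.21768073 -178.06870802  111.11495145] [ -12.92696768 -170.82035339  118.80159945]
 17.85 [ -48.4 -275.6  168.9] F [-0.2 -0.5 -0. ]
-255 18.2583 [ -48.2 -254.3  169.8] F [-3.8 -0.5 12.2]
-235 18.6583 [ -48.5 -234.5  168.9] F [ 1.  -0.3  3.9]
-215 19.0583 [ -49.2 -214.8  167.8] F [ 0.3  0.6 -0.2]
-200 19.3917 [ -49.  -199.8  168. ] F [-0.6 -0.  -0.2]
-190 19.6667 [ -49.  -189.8  168.1] F [ 0.9 -0.5  0.1]
```

View pics/side6c.png

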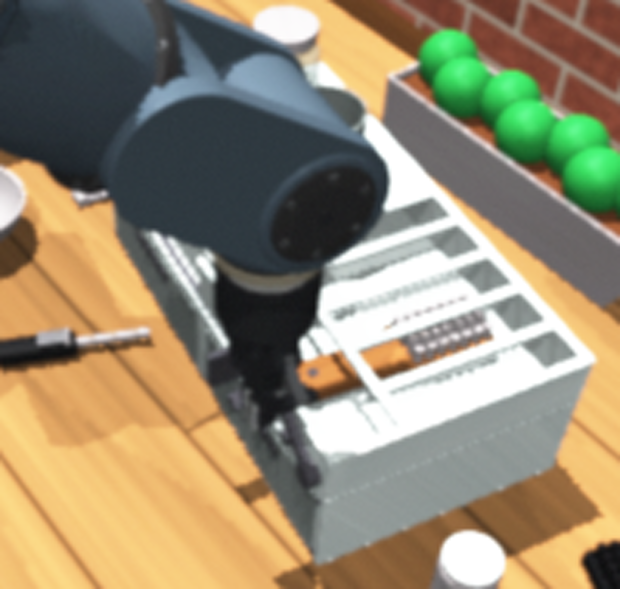

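Run:
```python
from h import *
manip.move_l(W(-50,-200,168),max_speed=.1)
manip.move_l(W(-50,-200,260),max_speed=.25)
snap("wrist","7")
X=cloud("pics/wrist7.npz");C=(X-O); C=np.stack([C@U,C@V,X[...,2]],-1)*1000
Q=C[(C[...,2]>105)&(C[...,2]<235)&(C[...,0]<-32)&(C[...,0]>-80)&(C[...,1]<-110)]
print("tab",len(Q),np.percentile(Q,[1,50,99],0).round(1).tolist());st()
```

```text
tab 1039 [[-65.8, -176.3, 173.7], [-50.3, -168.8, 180.3], [-32.3, -160.1, 184.4]]
 20.5333 [ -50.4 -199.9  259.4] F [-0.7  0.8  0.4]
```

View pics/wrist7.png

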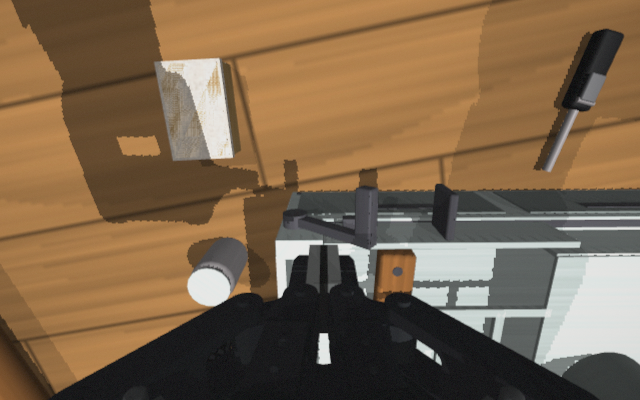

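Run:
```python
from h import *
manip.move_l(W(-49,-158,225),max_speed=.2)
manip.move_l(W(-49,-158,195),max_speed=.1); st()
for y,z in ((-158,170),(-156,150),(-154,140),(-153,136),(-153,134),(-153,132),(-153,130)):
    manip.move_l(W(-49,y,z),max_speed=.05); st((y,z))
    if manip.current_force()[2]>12: break
manip.move_l(W(-49,-153,180),max_speed=.1)
manip.move_l(W(-100,-153,290),max_speed=.3)
snap("wrist","8")
X=cloud("pics/wrist8.npz");C=(X-O); C=np.stack([C@U,C@V,X[...,2]],-1)*1000
Q=C[(C[...,2]>105)&(C[...,2]<235)&(C[...,0]<-55)&(C[...,0]>-80)&(C[...,1]<-110)]
print("tab",len(Q),np.percentile(Q,[1,50,99],0).round(1).tolist());st()
Q=C[(C[...,2]>110)&(C[...,2]<149)&(C[...,0]<-28)&(C[...,0]>-56)&(C[...,1]>-120)&(C[...,1]<0)]
print("pull",len(Q),np.percentile(Q,[1,50,99],0).round(1).tolist())
```

```text
21.4083 [ -48.7 -158.4  195.5] F [0.5 0.1 0.7]
(-158, 170) 22.0583 [ -48.4 -153.2  171.7] F [-0.4 39.7 25.1]
tab 251 [[-65.8, -170.4, 163.8], [-62.5, -163.1, 172.1], [-55.4, -155.4, 176.8]]
 22.9167 [-100.3 -153.4  288.9] F [0.5 0.4 0.3]
pull 403 [[-51.4, -94.9, 110.6], [-43.1, -92.9, 141.5], [-28.1, -87.1, 146.6]]
```

View pics/wrist8.png

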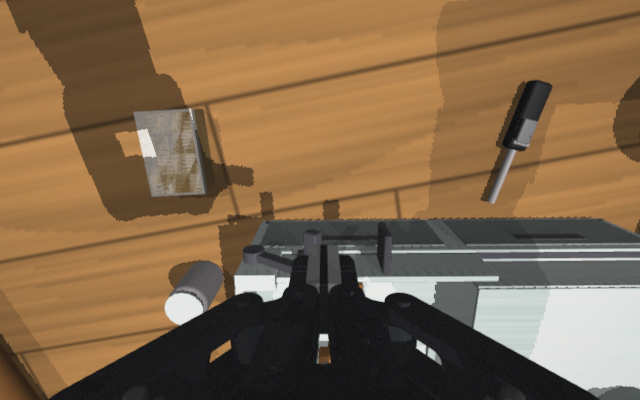

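Run:
```python
from h import *
def P(th): 
    c,s=np.cos(th),np.sin(th); return W(-49,82*c-6*s-225-8,82*s+6*c+127)
manip.move_l(P(.6)+[0,0,.05],max_speed=.2)
manip.move_l(P(.6)+[0,0,.006],max_speed=.1); st()
for th in (.5,.4,.3,.2,.1,.05,.01,-.01,-.03):
    manip.move_l(P(th),max_speed=.06); st(th)
    f=manip.current_force()
    if np.linalg.norm(f)>15: break
snap("wrist","9")
manip.move_l(manip.current_ee_pos()+[0,0,.05],max_speed=.1)
manip.move_l(W(-100,-100,290),max_speed=.3)
snap("wrist","10")
X=cloud("pics/wrist10.npz");C=(X-O); C=np.stack([C@U,C@V,X[...,2]],-1)*1000
Q=C[(C[...,2]>105)&(C[...,2]<235)&(C[...,0]<-35)&(C[...,0]>-80)&(C[...,1]<-110)]
print("tab",len(Q),np.percentile(Q,[1,50,99],0).round(1).tolist());st()
Q=C[(C[...,2]>110)&(C[...,2]<149)&(C[...,0]<-28)&(C[...,0]>-56)&(C[...,1]>-120)&(C[...,1]<0)]
print("pull",len(Q),np.percentile(Q,[1,50,99],0).round(1).tolist())
```

```text
24.0667 [ -48.8 -168.6  185. ] F [-0.5 -0.4 -0.2]
0.5 24.4417 [ -49.2 -163.8  171.3] F [-0.4 -1.1  0.9]
0.4 24.725 [ -49.2 -159.7  164.1] F [ 0.7 -0.1  0.1]
0.3 25.0083 [ -49.3 -156.3  156.6] F [ 1.  -0.6 -0.8]
0.2 25.2917 [ -49.2 -153.8  148.8] F [-0.4 -0.7  1.4]
0.1 25.575 [ -49.2 -152.   140.7] F [-0.2 -0.9  0.5]
0.05 25.825 [ -49.1 -151.4  136.9] F [-0.2 -0.9  0.2]
0.01 26.075 [ -49.1 -151.1  133.6] F [-0.1  0.   1.3]
-0.01 26.325 [ -48.8 -151.   132.8] F [-2.8 -0.   9.1]
-0.03 26.575 [ -48.6 -150.9  132.4] F [-10.2  -0.3  26.9]
tab 472 [[-65.9, -157.5, 124.1], [-52.6, -149.8, 133.1], [-35.5, -143.7, 135.0]]
 27.925 [-100.3 -100.2  288.9] F [ 0.2  0.2 -1.3]
pull 164 [[-51.6, -94.4, 111.3], [-50.5, -90.8, 139.0], [-43.3, -87.0, 146.4]]
```

View pics/wrist10.png

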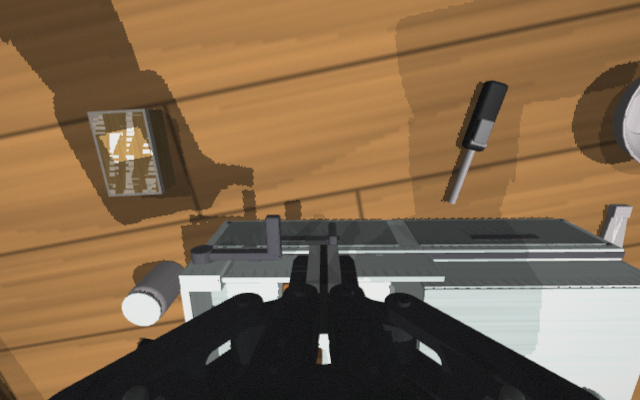

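Run:
```python
from h import *
manip.move_ptp([.33,.15,.40],RT); manip.dwell(.3)
snap("top","11");snap("side","11");st()
X=cloud("pics/top11.npz");C=(X-O); C=np.stack([C@U,C@V,X[...,2]],-1)*1000
hsv=cv2.cvtColor(cv2.imread("pics/top11.png"),cv2.COLOR_BGR2HSV)
m=(C[...,2]>108)&(C[...,2]<140)&(hsv[...,0]<20)&(hsv[...,1]>110)&(abs(C[...,1]+120)<70)&(C[...,0]>-80)&(C[...,0]<60)
print(np.percentile(C[m],[1,50],0))
```

```text
29.0833 [-224.9  -26.6  399.7] F [ 0.4  0.  -0.9]
[[  16.88830992 -143.98156227  116.706518  ]
 [  38.0109051  -128.85136757  121.24396799]]
```

View pics/side11.png

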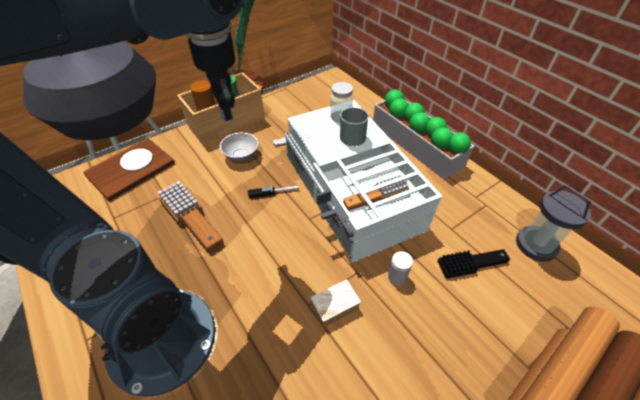

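View pics/top11.png

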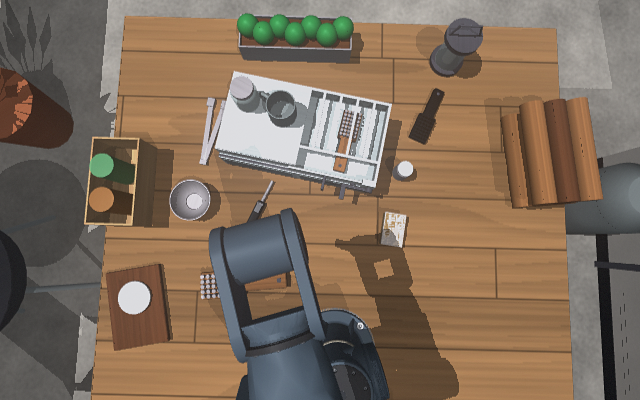

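Brush inside (handle at side pixel ~(350,203)), door shut, catch level, bystanders in their original places, arm clear.

```bash
python3 -c "
from bench import manip
print(manip.sign_off())"
```

```text
the job is handed in; nothing more can be done
None
```

The job is done and handed in at about 29 s of the 54 s allowed. No verdict was reported, so this rests on my own checks.

I pushed the brush in with the closed fingers and slid the door shut at about 0.09 m/s mean. I then swung the catch down in two stages: pushed left from its right side, then pressed down along its arc.

**Last checks (cupboard frame):**
- **Brush:** the handle end is at about x = +16 mm, so it lies wholly inside. The handle top measures about 121 mm high, as expected on the bay floor.
- **Door:** the pull spans y = -94 to -87 mm, which matches fully shut. It met the jamb firmly, with about 17 N on the fingers.
- **Catch:** the top of the tab is at z = 133 mm and it sits at y = -150 mm, so it is level and on its stop.
- **Bystanders:** by eye they look unmoved in the final top and side pictures.
- **Arm:** it is clear of everything.

**Not clean:**
- **Catch press:** the first try at pressing the catch down caught the end face of the tab and gave a sideways force of about 40 N on the fingers. I stopped, shifted the contact point, and the second try went smoothly. The door did not move.
- **Catch push:** while first pushing the catch over, there was a brief upward force of about 12 N that I did not explain. It went away as the push continued.

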